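# Open the olive jar in the one-handed jar holder

### The arm

A 7-joint arm with a two-finger parallel gripper is mounted at the origin on a cart in front of the work surface, level with it; the furniture and walls round the work are solid. World frame = base frame: x ahead of the robot, y to its left, z up, the work surface at z = 0. Lengths are in m, angles in rad, forces in N, time in s.
With the tool pointing down it reaches from about 0.425 to 0.875 m from the base axis. Payload 8.4 kg.
Tool frame: the origin (TCP) lies between the finger pads; the fingertips stand 22 mm ahead of it and the grasp point (between the pads) lies 3 mm ahead of it (arm.tip_reach is the distance from the TCP to the fingertips, in m); z points along the fingers, y is the line along which they close (so a half turn about z gives the same grasp; the last joint's range is limited). The gripper opens to 87 mm and grips with 3 to 60 N. Pads are 19 mm wide; open, the fingers measure 117 mm over their backs; the gripper's body (75 mm by 190 mm) begins 51 mm behind the grasp point.
Start: joints at [-1.422, 0.333, 0.04, 1.465, -0.013, 1.343, -0.059], TCP at [0.159, 0.63, 0.245] pointing down, gripper open.
Joint ranges: [-2.58, 2.58], [-0.38, 2.09], [-1.3, 1.39], [0.25, 2.4], [-1.5, 4.64], [0.08, 2.09], [-2.65, 2.65]. Speed limits (rad/s): [2.22, 2.22, 2.79, 2.79, 3.14, 3.14, 3.14].

### API

Orientations are given as a unit quaternion [w, x, y, z].
In Python, from rig import arm, grip, kinematics, sensors, optics, job gives the robot as it stands. Calls block until the motion is done:
- arm.reach(position, orientation): joint-space move of the TCP to a pose.
- arm.move_l(position, speed=0.15, rotation=None): straight line of the TCP; rotation=None keeps the orientation; speed is the mean speed in m/s.
- arm.move_j(angles): joint-space move.
- grip(opening, effort=None): finger opening in m; effort is the grip in N (None keeps the last); returns when the fingers have stopped.
- arm.pause(seconds).
- kinematics.inverse_kinematics(position, orientation): joint angles nearest the present ones, or None.
- sensors.read_state(): the state.
- optics.get_image(name): name is "side" or "top" or "wrist"; returns a dict with "pixels" (400x640x3 uint8, red, green, blue), "depth" (400x640 float32, m along the optical axis (not along the pixel's ray), 0 where there is no reading), "vertical_fov" (degrees; the focal length in pixels is half the picture's height over the tangent of half this angle, whatever the lens; pixels are square), "cx", "cy" (the principal point, pixels), "eye" and "attitude" of the camera in the world. Camera axes: x right, y up, looking along -z (the intrinsics and any distortion apply to the point x, -y, -z); pixel columns grow to the right and rows downward; lengths in m; the calibration is good to about 2 mm. A picture is of the moment at which its call begins.
A pose or a line that the arm cannot do raises arm.MotionError and nothing moves.
- job.close_job(): hands the job in; it is judged then, once.
The state is a dict: "time": time; "q": joint angles; "qd": joint speeds; "joint_efforts": joint torques, N m; "tcp_pos": TCP position; "tcp_rot": TCP orientation; "contact_force": force on the tool from outside, world axes, zero at the start; "moment": the same for the moment, N m; "width": finger opening in m; "gripper_force": force on a finger pad.
Only numpy, scipy, OpenCV 4.12 (cv2) and the standard library are available. Lean on these libraries where they do the work, as an engineer would, in place of code of your own. Each camera call takes 0.05 s, during which the arm holds its last target. There are 200 camera calls.

### The job

Open the jar of olives: carry it by its glass, never by the lid, and stand it down square between the jaws of the white jar holder. Then unscrew the lid, anticlockwise in several regripped turns without pulling the jar out of the holder, and lay the wet lid flat, rim down, wholly on the round cork coaster. Leave the open jar standing in the holder, drop nothing, and do not disturb the mugs, the teaspoon or the lemon.

Things in the scene. Friction and masses are not known exactly. Their poses are not given: they have to be found in the camera images.
- jar_center (a point): Centre of the loose jar: square clear-glass body 58 x 58 mm, 46 mm high (faces flat from 7 to 39 mm above its underside), olives inside, rounded shoulder up to 54 mm, round neck under a metal screw lid; 77 mm high with the lid, 0.3 to 0.5 kg. This point is on its upright axis, 38.5 mm above its underside; x and y axes square to the glass faces, z up.
- lid_center (a point): Centre of the loose round metal lid with a finely ribbed side: 51 mm diameter, 20 mm tall, 60 g. This point is half-way up: 10 mm above its open rim, 10 mm below its top; z up along the axis. At the start it is screwed fully on the jar, this point 67 mm above the jar's underside, its rim 3 mm above the glass shoulder.
- holder_seat (a point): Where the middle of the jar's underside belongs: centre of the jar holder's floor, 6 mm above the worktop. White plastic base 104 x 112 mm fixed to the worktop; black-lined jaws round a square space 62 x 62 mm (inner faces 31 mm from this point in x and y), 19 mm high above the worktop, flared at the top inside, set square to its x and y axes. The square jar fits any face forward. z up.
- jar: The same jar, origin in the middle of its underside. A jar that stands loose turns with its lid; between the holder's jaws it can turn only about 4 degrees.
- lid: The same lid, origin in the middle of its open rim. Right-handed thread: turned anticlockwise from above it rises 12 mm a full turn (1.9 mm per rad) and is free after about 4.1 rad. It sits tight on a springy rubber seal: the first radian takes 0.1 to 0.25 N m, the rest almost nothing. Until it is free it cannot be pulled off: pulling lifts the jar.
- mug: Bystander: white mug, about 88 mm across and 95 mm tall, with a handle (127 mm over it), at the back; origin at the centre of its underside.
- mug_right: Bystander: white mug, about 78 mm across and 101 mm tall, with a handle (116 mm over it), to the right of the holder; origin at the centre of its underside.
- spoon: Bystander: steel teaspoon 133 mm long lying near the front edge; origin at the centre of its underside.
- fruit: Bystander: lemon, 71 mm long, to the left; origin under its centre.
- coaster_top (a point): Middle of the upper face of the round cork coaster, 110 mm across, 8 mm thick, lying on the worktop; this point is 8 mm above the worktop. It stays put. z up.
Mind the look-alikes: they are no part of the job. Of the things that look like the part that bears coaster_top, the smallest one is meant.

How it is judged:
By the outcome, as a careful person would: the job done as asked, in the order asked, and still so for the second after the job is handed in, with the robot touching nothing.
It also fails if it takes over 64 s, if anything falls off the work surface, if the arm or the gripper's body presses on something with over 40 N, if the wrist force passes 120 N, or if a joint passes its speed limit or range.

## Working session

There is one attempt and no reset: what is moved stays moved. The work goes in short steps, each a Python script; the robot and the scene stay as the last script left them, time stands still between calls to the robot, and variables do not carry over. Pictures are saved under pics/ and viewed, at most 10 in all, crops included, and the job is handed in when it is done.

```bash
ls; mkdir -p pics; cat > h.py <<'E'
import numpy as np, cv2
from scipy.spatial.transform import Rotation as R
from rig import arm, grip, kinematics, sensors, optics, job
def rot(q): return R.from_quat([q[1],q[2],q[3],q[0]]).as_matrix()
def cloud(d):
    z=d["depth"]; h,w=z.shape; f=h/2/np.tan(np.radians(d["vertical_fov"])/2)
    v,u=np.mgrid[:h,:w]
    p=np.stack([(u-d["cx"])/f*z,-(v-d["cy"])/f*z,-z],-1)
    A=np.array(d["attitude"]); A=rot(A) if A.size==4 else A
    return p@A.T+np.array(d["eye"])
def down(yaw): # tool down; tool y axis along world direction yaw+90deg... x_tool at yaw
    M=R.from_euler('z',yaw)*R.from_euler('x',np.pi); q=M.as_quat(); return [q[3],q[0],q[1],q[2]]
def st():
    s=sensors.read_state(); return s
E
python3 - <<'E'
from h import *
import pickle
for n in("top","side"):
    d=optics.get_image(n); pickle.dump(d,open(n+".pkl","wb")); cv2.imwrite(f"pics/{n}0.png",d["pixels"][:,:,::-1])
    print(n,{k:v for k,v in d.items() if k not in("pixels","depth")},(d["depth"]>0).mean())
s=sensors.read_state(); print(s)
E
```

```text
pics
top {'vertical_fov': 42.484224346347105, 'cx': 310.0934621397939, 'cy': 196.39858051175784, 'eye': array([0.28665191, 0.114267  , 1.44667844]), 'attitude': array([ 0.70799866,  0.0489662 , -0.06628605, -0.70138889])} 0.99587109375
side {'vertical_fov': 51.27592237929103, 'cx': 322.9840189836265, 'cy': 199.31378114680396, 'eye': array([-0.00827292, -0.10652648,  1.14855498]), 'attitude': array([ 0.79749659,  0.19917316, -0.14544189, -0.55061411])} 0.99601953125
{'time': 0.1, 'q': array([-1.42215971,  0.3338535 ,  0.03988803,  1.46617665, -0.01341062,
        1.34330872, -0.05849534]), 'qd': array([-2.96682005e-04, -2.93586821e-04, -1.38757927e-03, -1.08247783e-03,
        8.57946157e-05, -2.63384016e-04, -9.35977666e-04]), 'joint_efforts': array([ 4.62948796e-03, -6.57831717e+01,  1.34059589e+00, -4.04711831e+01,
       -5.94683806e-02,  4.10444476e-02,  4.47421155e-05]), 'tcp_pos': array([0.15938148, 0.62975054, 0.24374285]), 'tcp_rot': array([-4.48676328e-05,  1.23614862e-01,  9.92329995e-01, -7.38664548e-04]), 'contact_force': array([ 0.40324731,  0.88186481, -0.48758547]), 'moment': array([ 0.07479101,  0.02023277, -0.07292753]), 'gripper_force': 0.0, 'width': 0.08688608238771578}
```

View pics/top0.png

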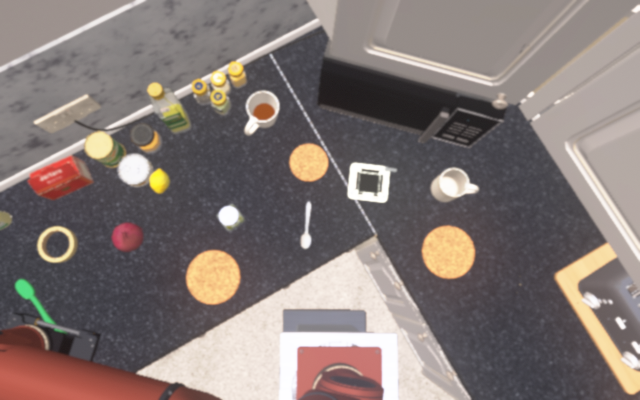

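View pics/side0.png

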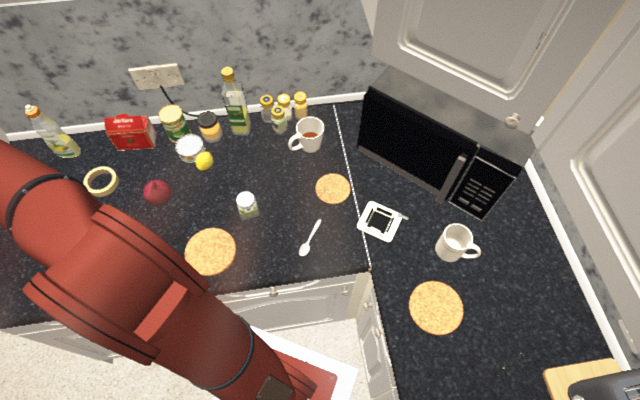

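Top picture: jar lid at (231,215), holder at (370,183), the smallest of the three cork coasters at (309,162), lemon (159,181), spoon (307,225), mugs (262,110) and (452,185). In the side picture: jar (247,203), holder (381,221), coaster (333,188).

```bash
python3 - <<'E'
from h import *
import pickle
for n,pts in(("top",dict(jar=(231,215),hold=(370,183),coas=(309,162),big1=(213,277),big2=(448,252),lemon=(159,181),spoonA=(308,205),spoonB=(306,242),mug=(262,110),mugr=(452,185),bench=(270,200))),("side",dict(jar=(246,199),hold=(381,221),coas=(333,188),bench=(280,220)))):
    d=pickle.load(open(n+".pkl","rb")); P=cloud(d)
    for k,(u,v) in pts.items(): print(n,k,np.round(P[v,u],3))
    # segmentation: orange cork
    hsv=cv2.cvtColor(d["pixels"],cv2.COLOR_RGB2HSV); u,v=pts["coas"]
    m=cv2.inRange(hsv,(5,90,120),(25,255,255)); nl,L=cv2.connectedComponents(m); q=P[L==L[v,u]]
    if L[v,u]: 
        c=q[:,:2]; (cx,cy),r=cv2.minEnclosingCircle(c.astype(np.float32)); print("coaster",q.mean(0),np.median(q[:,2]),cx,cy,r)
    u,v=pts["jar"]; q=P[v-14:v+15,u-14:u+15].reshape(-1,3); q=q[(q[:,2]>.065)&(q[:,2]<.09)]; print("lid",q.mean(0),np.ptp(q,axis=0),len(q))
    u,v=pts["hold"]; q=P[v-28:v+29,u-28:u+29].reshape(-1,3); px=d["pixels"][v-28:v+29,u-28:u+29].reshape(-1,3); w=q[px.min(1)>150]
    rc=cv2.minAreaRect(w[:,:2].astype(np.float32)); print("holder",rc,np.percentile(w[:,2],[10,50,90]))
E
python3 - <<'E'
import cv2
a=cv2.imread('pics/top0.png')
b=[cv2.resize(a[v-32:v+32,u-40:u+40],None,fx=5,fy=5,interpolation=cv2.INTER_CUBIC) for u,v in((231,217),(370,183))]
cv2.imwrite('pics/crop.png',cv2.hconcat(b))
E
```

```text
top jar [0.459 0.292 0.08 ]
top hold [ 0.565 -0.091  0.005]
top coas [0.624 0.084 0.007]
top big1 [0.296 0.346 0.006]
top big2 [ 0.37  -0.308  0.009]
top lemon [0.554 0.494 0.056]
top spoonA [0.499 0.085 0.005]
top spoonB [0.395 0.09  0.007]
top mug [0.77  0.22  0.026]
top mugr [ 0.562 -0.328  0.004]
top bench [0.513 0.193 0.002]
coaster [0.62211267 0.08536647 0.01369485] 0.008005847374253694 0.48473238945007324 0.09324618428945541 0.19929274916648865
lid [0.45816664 0.29818284 0.07700288] [0.05072609 0.0483018  0.02231119] 287
holder ((0.4448102116584778, -0.030126750469207764), (0.1446538269519806, 0.40314969420433044), 67.34331512451172) [0.00067665 0.00767228 0.01797026]
side jar [0.464 0.297 0.075]
side hold [ 0.571 -0.093  0.007]
side coas [0.626 0.082 0.009]
side bench [ 0.468  0.197 -0.001]
coaster [0.62310533 0.08354116 0.01276967] 0.008049785798156628 0.3391958475112915 -0.0030350200831890106 0.3626534342765808
lid [0.45967215 0.29868859 0.07649438] [0.0516441  0.05111793 0.01826837] 235
holder ((0.3321135342121124, -0.12949849665164948), (0.6595726013183594, 0.17471843957901), 10.975768089294434) [-0.00017243  0.00672003  0.01670136]
```

View pics/crop.png

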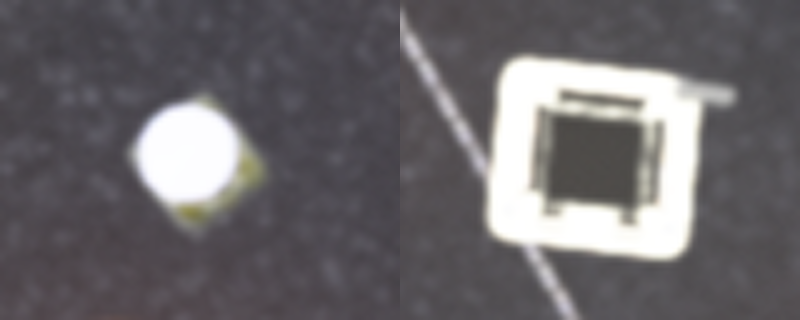

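Crop: the jar glass is a diamond with corners at about (130,155), (205,95), (265,165), (195,235). The holder opening spans (540–650,110–210), nearly square to the picture and tilted about 4°. Lid height of 77 mm and coaster height of 8 mm match the text. Now a wrist look.

```bash
python3 - <<'E'
from h import *
import pickle
arm.reach([0.459,0.298,0.24],down(-0.3))
d=optics.get_image("wrist"); pickle.dump(d,open("wj.pkl","wb")); cv2.imwrite("pics/wj.png",d["pixels"][:,:,::-1])
s=st(); P=cloud(d)
print(s["time"],s["tcp_pos"],s["q"],d["eye"],d["vertical_fov"],rot(d["attitude"]),P[200,320],np.round(P[::399,::639],3))
m=(P[...,2]>.072)&(P[...,2]<.082)&(np.hypot(P[...,0]-.459,P[...,1]-.298)<.05)
q=P[m]; print(len(q), q.mean(0), cv2.minEnclosingCircle(q[:,:2].astype(np.float32)))
g=(P[...,2]>.012)&(P[...,2]<.05)&(np.hypot(P[...,0]-.459,P[...,1]-.298)<.05)
q=P[g]; print(len(q), cv2.minAreaRect(q[:,:2].astype(np.float32)))
E
```

```text
2.075 [0.45868497 0.29873113 0.23993418] [-1.70581823  0.24878639  1.23026406  1.76487045 -0.24323212  1.2999515
 -2.28786198] [0.53152378 0.27579796 0.37942444] 59.302046401846454 [[-2.93213365e-01  9.18310681e-01  2.65953784e-01]
 [-9.56046804e-01 -2.81448962e-01 -8.22252357e-02]
 [-6.55895767e-04 -2.78373803e-01  9.60472590e-01]] [0.44851585 0.30491441 0.07657498] [[[ 0.685  0.51   0.053]
  [ 0.529 -0.036  0.006]]

 [[ 0.5    0.345  0.33 ]
  [ 0.467  0.238  0.33 ]]]
2427 [0.46215801 0.30070437 0.07656134] ((0.4611629247665405, 0.30106091499328613), 0.02569267340004444)
1071 ((0.46114811301231384, 0.3010765612125397), (0.058081258088350296, 0.05821840465068817), 38.21834182739258)
```

View pics/wj.png

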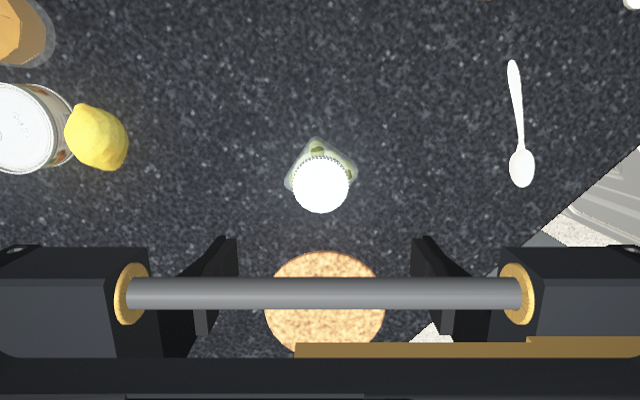

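The wrist picture shows the jar's lid at (320,184), with the glass diamond behind it at (320,165). The depth fit gives a 58.1×58.2 mm square at 38.2° and lid top z=76.6 mm, which agrees with the text. Next the holder, in a cleaner arm configuration.

```bash
python3 - <<'E'
from h import *
import pickle
arm.move_j([0.1,.333,0,1.465,0,1.343,0]); s=st(); print(s["time"],s["tcp_pos"],s["tcp_rot"])
arm.reach([0.57,-0.085,0.25],down(1.41))
d=optics.get_image("wrist"); pickle.dump(d,open("wh.pkl","wb")); cv2.imwrite("pics/wh.png",d["pixels"][:,:,::-1])
s=st(); P=cloud(d); print(s["time"],s["tcp_pos"],s["q"])
c=np.array([.568,-.092]); rr=np.abs(P[...,:2]-c).max(-1)<.08
for lo,hi in((.003,.009),(.004,.03),(.015,.021),(.021,.08)):
    q=P[rr&(P[...,2]>lo)&(P[...,2]<hi)]
    if len(q)>3: print(lo,hi,len(q),cv2.minAreaRect(q[:,:2].astype(np.float32)))
hsv=cv2.cvtColor(d["pixels"],cv2.COLOR_RGB2HSV)
m=cv2.inRange(hsv,(5,70,100),(25,255,255))>0
q=P[m&(np.hypot(P[...,0]-.622,P[...,1]-.085)<.07)]; print("coaster",len(q),np.median(q[:,2]),cv2.minEnclosingCircle(q[:,:2].astype(np.float32)))
for y in(128.2,-51.8,38.2):
    print(y,kinematics.inverse_kinematics([.4611,.3011,.1],down(np.radians(y))))
E
```

```text
4.2583 [ 0.64059348 -0.10785637  0.24430029] [7.34617857e-07 7.41258305e-01 6.71219838e-01 2.32570881e-04]
4.7083 [ 0.57023549 -0.0843503   0.25043699] [ 7.56768121e-02  1.82015295e-01 -6.92963482e-03  1.64165551e+00
  1.37446089e-03  1.31688121e+00 -9.10243906e-02]
0.003 0.009 6901 ((0.5679019689559937, -0.09456662833690643), (0.13037212193012238, 0.10392012447118759), 83.87264251708984)
0.004 0.03 8827 ((0.567944347858429, -0.09451257437467575), (0.13018271327018738, 0.10385826230049133), 83.68748474121094)
0.015 0.021 1498 ((0.5670399069786072, -0.08503071963787079), (0.0865589901804924, 0.08656618744134903), 84.16813659667969)
coaster 4305 0.007174437027686498 ((0.6244564652442932, 0.07713543623685837), 0.054818183183670044)
128.2 [-0.31122746  0.28708119 -0.40039826  1.85711444  0.12966881  1.02276638
 -0.09796394]
-51.8 [-1.61807298  0.53171448  1.22419183  1.91574301 -0.56457741  1.10005064
 -2.63924092]
38.2 [-0.41075957  0.27468422 -0.28499548  1.8621408   0.08977528  1.01713595
 -1.63698702]
```

View pics/wh.png

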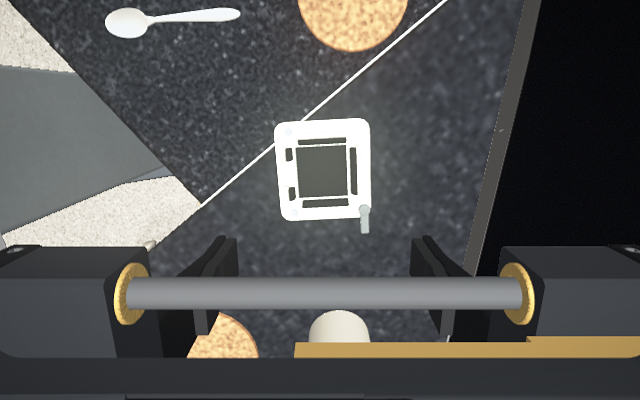

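The holder is at (320,170), set square, with its lever at (365,220). The coaster is at the top edge (353,15), spoon upper left. Jaws fit an 86.6 mm square centred at (0.567,-0.085), angle 84.2°. Next: check the inner opening, take a second look at the jar with the grasp yaw, and grasp.

```bash
python3 - <<'E'
from h import *
import pickle
d=pickle.load(open("wh.pkl","rb")); P=cloud(d); px=d["pixels"]
c=np.array([.567,-.085]); Rm=np.array([[np.cos(-.1018),-np.sin(-.1018)],[np.sin(-.1018),np.cos(-.1018)]])
L=(P[...,:2]-c)@Rm
m=(np.abs(L).max(-1)<.045)&(P[...,2]>.014)
for ax in(0,1):
    o=1-ax
    for s in(-1,1):
        k=m&(np.abs(L[...,o])<.02)&(L[...,ax]*s>.02); q=L[...,ax][k]; print("jaw",ax,s,np.round(np.percentile(q,[0,5,50,95,100]),4),np.median(P[...,2][k]))
arm.reach([.461,.301,.25],down(np.radians(128.2)))
d=optics.get_image("wrist"); P=cloud(d)
n=np.hypot(P[...,0]-.461,P[...,1]-.301)<.05
for lo,hi in((.072,.082),(.012,.05)):
    q=P[n&(P[...,2]>lo)&(P[...,2]<hi)]; print(len(q),cv2.minEnclosingCircle(q[:,:2].astype(np.float32)),cv2.minAreaRect(q[:,:2].astype(np.float32)))
s=st(); print(s["time"],s["q"],s["tcp_pos"])
E
```

```text
jaw 0 -1 [-0.045  -0.0449 -0.0429 -0.0402 -0.0322] 0.2727586992751031
jaw 0 1 [0.0314 0.0325 0.0374 0.0428 0.0435] 0.016191341560972627
jaw 1 -1 [-0.0436 -0.0426 -0.0367 -0.0326 -0.0316] 0.01627927052324754
jaw 1 1 [0.0228 0.0243 0.0271 0.0344 0.0435] 0.33180523713702814
2299 ((0.46031826734542847, 0.3011346459388733), 0.025739707052707672) ((0.4600960910320282, 0.30166879296302795), (0.04990549385547638, 0.04990972578525543), 53.83294677734375)
1002 ((0.4596637487411499, 0.3018742799758911), 0.03755531460046768) ((0.4601159393787384, 0.30168116092681885), (0.057960592210292816, 0.057613302022218704), 38.33428192138672)
6.2417 [-0.30987373  0.15371684 -0.38366927  1.68473393  0.05983973  1.31489468
 -0.04151456] [0.46222341 0.29925605 0.24985815]
```

```bash
python3 - <<'E'
from h import *
Y=np.radians(128.3)
def p(t): s=st(); print(t,round(s["time"],2),np.round(s["tcp_pos"],4),np.round(s["contact_force"],1),np.round(s["width"],4),round(s["gripper_force"],1))
p("0")
arm.move_l([.4604,.3015,.11],.2,down(Y)); p("a")
arm.move_l([.4604,.3015,.038],.1); p("b")
grip(.05,25); p("g")
arm.move_l([.4604,.3015,.05],.08); p("l")
if st()["width"]>.054:
    arm.move_l([.4604,.3015,.13],.2); p("up")
    arm.reach([.567,-.085,.13],down(np.radians(84.2))); p("h")
    arm.pause(.2); p("h"); print(st()["q"])
d=optics.get_image("wrist"); cv2.imwrite("pics/wc.png",d["pixels"][:,:,::-1])
d=optics.get_image("top"); cv2.imwrite("pics/tc.png",d["pixels"][:,:,::-1])
E
```

```text
0 6.24 [0.4622 0.2993 0.2499] [-0.   0.2  0.9] 0.0869 0.0
a 7.09 [0.4611 0.3018 0.1111] [ 0.3  0.3 -0.1] 0.0873 0.0
b 7.96 [0.4608 0.3019 0.0386] [-0.5  0.5  0.6] 0.0872 0.0
g 8.57 [0.4605 0.3016 0.0382] [-0.1 -0.3  2. ] 0.0579 25.0
l 8.88 [0.4606 0.3015 0.0504] [ 0.2  0.8 -5.3] 0.058 25.0
up 9.43 [0.46  0.301 0.129] [-0.2 -0.1 -6.1] 0.0581 25.0
h 10.91 [ 0.5672 -0.0826  0.1299] [ 0.3 -0.3 -5.2] 0.0577 25.0
h 11.11 [ 0.5672 -0.0836  0.13  ] [ 0.5 -0.4 -5. ] 0.0579 25.0
[ 0.13621364  0.27059004 -0.07842681  1.78997463  0.02332373  1.08191934
 -0.04922961]
```

View pics/wc.png

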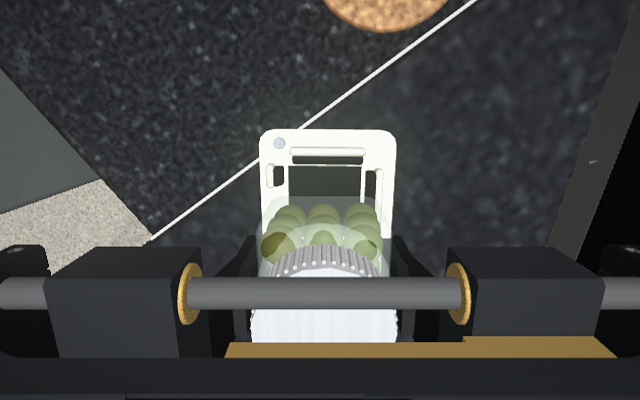

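The jar hangs square in the fingers, lid at (323,270), with the holder opening at (325,180) beyond it and parallel to it. Lowering in steps with force checks.

```bash
python3 - <<'E'
from h import *
def p(t): s=st(); print(t,round(s["time"],2),np.round(s["tcp_pos"],4),np.round(s["contact_force"],1),np.round(s["moment"],2),np.round(s["width"],4)); return s
x,y=.567,-.085
arm.move_l([x,y,.068],.15); arm.pause(.2); p("a")
for z in(.061,.056,.051,.047,.045,.044):
    arm.move_l([x,y,z],.04); s=p(z)
    if s["contact_force"][2]>8 or np.hypot(*s["contact_force"][:2])>12: print("STOP"); break
d=optics.get_image("wrist"); cv2.imwrite("pics/wd.png",d["pixels"][:,:,::-1])
E
```

```text
a 11.97 [ 0.5679 -0.0851  0.0693] [-0.8 -0.3 -5.2] [-0.03  0.07  0.  ] 0.058
0.061 12.3 [ 0.5667 -0.085   0.0606] [-0.3  0.1 -5.5] [-0.11  0.01 -0.03] 0.0579
0.056 12.57 [ 0.5667 -0.085   0.0556] [ 0.  -0.2 -5.2] [-0.12  0.03 -0.02] 0.058
0.051 12.85 [ 0.5667 -0.085   0.0506] [-0.1 -0.1 -5.2] [-0.1   0.06 -0.03] 0.0575
0.047 13.1 [ 0.5667 -0.085   0.0467] [ 0.8  1.1 -5. ] [-0.14  0.07  0.  ] 0.0579
0.045 13.35 [ 0.5669 -0.085   0.0449] [ 0.1  0.5 -4.8] [-0.09  0.02  0.03] 0.0576
0.044 13.6 [ 0.5672 -0.0851  0.0442] [-0.2 -0.3 -4.5] [-0.17  0.05  0.03] 0.0579
```

```bash
python3 - <<'E'
from h import *
def p(t): s=st(); print(t,round(s["time"],2),np.round(s["tcp_pos"],4),np.round(s["contact_force"],1),np.round(s["moment"],2),np.round(s["width"],4)); return s
x,y=.567,-.085
for z in(.0435,.043,.0425,.042):
    arm.move_l([x,y,z],.02); s=p(z)
    if s["contact_force"][2]>-1: break
grip(.075); p("rel")
arm.move_l([x,y,.15],.2); p("up")
# hover back and look
d=optics.get_image("wrist"); cv2.imwrite("pics/we.png",d["pixels"][:,:,::-1]); P=cloud(d)
n=np.hypot(P[...,0]-x,P[...,1]-y)<.06
for lo,hi in((.077,.09),(.025,.055)):
    q=P[n&(P[...,2]>lo)&(P[...,2]<hi)]; print(len(q),np.median(q[:,2]),cv2.minEnclosingCircle(q[:,:2].astype(np.float32)),cv2.minAreaRect(q[:,:2].astype(np.float32)))
for n in("top","side"):
    P=cloud(optics.get_image(n)); q=P[(np.hypot(P[...,0]-x,P[...,1]-y)<.04)&(P[...,2]>.07)&(P[...,2]<.1)]; print(n,len(q),np.median(q,axis=0))
for yw in(84.2,30,0,-30,-60,150,180,210): print(yw,kinematics.inverse_kinematics([x,y,.086],down(np.radians(yw))))
E
```

```text
0.0435 13.9 [ 0.5672 -0.085   0.0442] [-4.1  0.1  5.5] [ 0.01  0.95 -0.01] 0.0574
rel 14.54 [ 0.567  -0.085   0.0435] [-0.1  0.3 -0.3] [-0.09  0.07  0.01] 0.0747
up 15.22 [ 0.5664 -0.085   0.149 ] [-0.  -0.8 -1. ] [-0.12  0.07 -0.01] 0.0747
4828 0.08244270729595596 ((0.5669100284576416, -0.08542008697986603), 0.025824468582868576) ((0.5669177770614624, -0.08491600304841995), (0.05040872097015381, 0.05007492005825043), 52.355690002441406)
1709 0.04914193423983024 ((0.5670623779296875, -0.0845087468624115), 0.037322260439395905) ((0.5671104788780212, -0.08352875709533691), (0.05472171679139137, 0.05808800458908081), 83.85297393798828)
top 26 [ 0.5640469  -0.06568656  0.08250302]
side 0 [nan nan nan]
84.2 [ 0.13684373  0.31824661 -0.07722007  1.82847255  0.02876485  0.99594819
 -0.05338483]
30 [ 0.03853765  0.31517845  0.0384189   1.83371242 -0.01421454  0.99296549
 -0.96436728]
0 [-0.02081946  0.31504603  0.10831349  1.83685549 -0.04003014  0.99178568
 -1.46668211]
-30 [-0.08137865  0.31628446  0.17980375  1.84003182 -0.06653748  0.99106504
 -1.96822449]
-60 [-0.14048605  0.31890091  0.24986224  1.84309105 -0.09281174  0.99085263
 -2.46977347]
150 [ 0.25874501  0.32706202 -0.22099241  1.8219832   0.08370098  1.00155808
  1.05112674]
180 [ 0.31654222  0.3333118  -0.28954607  1.8189355   0.1108814   1.00506294
  1.55330842]
210 [ 0.37898527  0.34171693 -0.36406375  1.81568004  0.14141347  1.00957
  2.05306986]
  return _methods._mean(a, axis=axis, dtype=dtype,
  ret = um.true_divide(
```

View pics/we.png

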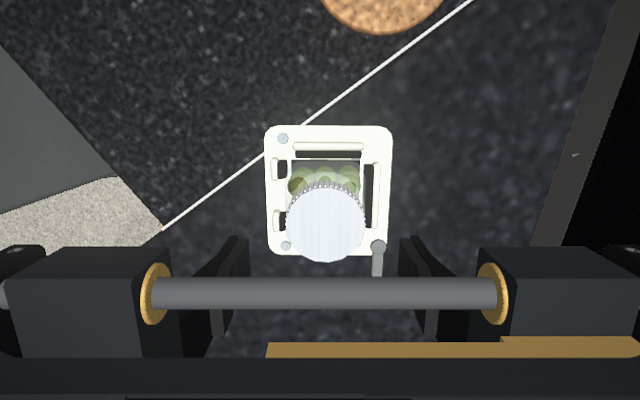

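The jar stands in the jaws at (325,215), lid top at 82.4 mm as expected. Now the first turn, with checks.

```bash
cat > t.py <<'E'
from h import *
x,y=.567,-.085
def p(t): s=st(); print(t,round(s["time"],2),np.round(s["tcp_pos"],4),np.round(s["contact_force"],1),np.round(s["moment"],2),np.round(s["width"],4),np.round(s["gripper_force"],0)); return s
def turn(z,y0=42,y1=127,effort=35):
    # z: TCP height at the start, fingers open and round the lid at yaw y0 at return to it
    grip(.045,effort); s=p("grip")
    m=(y0+y1)/2; k=.0019*np.radians((y1-y0)/2)
    arm.move_l([x,y,z+k],k/.65,down(np.radians(m))); p("half")
    arm.move_l([x,y,z+2*k],k/.65,down(np.radians(y1))); p("full")
    return z+2*k
def lidtop():
    P=cloud(optics.get_image("wrist")); q=P[(np.hypot(P[...,0]-x,P[...,1]-y)<.035)&(P[...,2]>.07)&(P[...,2]<.11)]
    return len(q),np.median(q,axis=0) if len(q) else None
E
python3 - <<'E'
from t import *
arm.move_l([x,y,.12],.15,down(np.radians(42))); arm.move_l([x,y,.086],.1); p("down")
z=turn(.086); 
grip(.065); p("rel"); print(z,lidtop())
E
```

```text
down 16.75 [ 0.5669 -0.085   0.0859] [-0.4  0.6  0.1] [-0.13  0.15 -0.03] 0.0753 0.0
grip 17.32 [ 0.5674 -0.0851  0.0863] [ 1.1 -0.5  1.1] [-0.21 -0.08  0.  ] 0.0503 35.0
half 18.21 [ 0.567  -0.085   0.0875] [-0.5 -0.1  2. ] [-0.12  0.04 -0.  ] 0.0504 35.0
full 19.1 [ 0.5668 -0.085   0.0886] [-0.2  0.1 -1. ] [-0.08 -0.   -0.1 ] 0.0505 35.0
rel 19.7 [ 0.567  -0.085   0.0889] [0.5 0.2 0.9] [-0.05 -0.02  0.02] 0.0649 0.0
0.08881870674197083 (7283, array([ 0.56028914, -0.07630292,  0.08385864]))
```

```bash
python3 - <<'E'
from t import *
z=.0885
arm.move_l([x,y,z],.02/1.0*.2,down(np.radians(42))) if False else arm.reach([x,y,z],down(np.radians(42))); p("back")
z=turn(z); grip(.065); print(z)
arm.move_l([x,y,.15],.25,down(np.radians(84))); print(lidtop())
d=optics.get_image("wrist"); P=cloud(d); cv2.imwrite("pics/wf.png",d["pixels"][:,:,::-1])
q=P[(np.hypot(P[...,0]-x,P[...,1]-y)<.02)&(P[...,2]>.07)&(P[...,2]<.11)]; print(np.percentile(q[:,2],[10,50,90]))
q=P[(np.hypot(P[...,0]-x,P[...,1]-y)<.06)&(P[...,2]>.025)&(P[...,2]<.055)]; print(cv2.minAreaRect(q[:,:2].astype(np.float32))); p("")
E
```

```text
back 21.02 [ 0.567  -0.0849  0.0885] [-0.1  0.7  0.1] [-0.13  0.13 -0.09] 0.0649 0.0
grip 21.46 [ 0.567  -0.0851  0.0885] [ 0.5 -1.2 -0.2] [-0.15  0.07 -0.  ] 0.0508 35.0
half 22.35 [ 0.567  -0.0851  0.0899] [ 0.8  0.9 -0.3] [-0.16  0.1  -0.  ] 0.0505 35.0
full 23.24 [ 0.567  -0.085   0.0913] [-0.4 -0.1 -0.8] [-0.05  0.05 -0.01] 0.0506 35.0
0.09131870674197083
(5271, array([ 0.56720813, -0.08223109,  0.08666723]))
[0.08597632 0.08677748 0.08752476]
((0.5668929815292358, -0.08278078585863113), (0.053550105541944504, 0.05814940482378006), 87.21197509765625)
 24.84 [ 0.5667 -0.085   0.1495] [ 0.3 -0.5 -0.5] [-0.12 -0.   -0.01] 0.0648 0.0
```

View pics/wf.png

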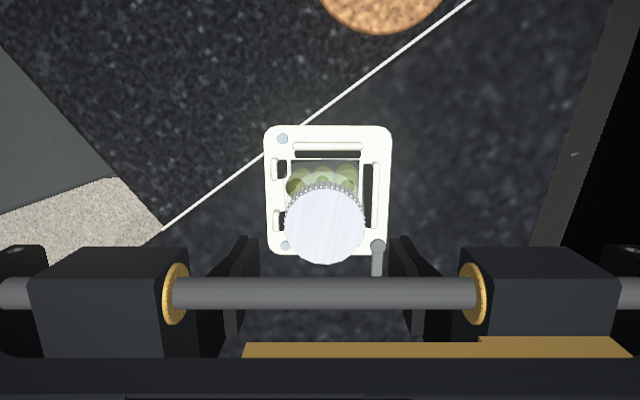

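The lid has risen 4.4 mm, about 2.3 rad, and the jar is still seated. Two more turns, then a gentle lift test.

```bash
python3 - <<'E'
from t import *
z=.0906
arm.move_l([x,y,.12],.2,down(np.radians(42))); arm.move_l([x,y,z],.1)
z=turn(z); grip(.065); print(z)
arm.reach([x,y,z],down(np.radians(42)))
z=turn(z)
for k in range(1,5):
    arm.move_l([x,y,z+.002*k],.02); s=p("lift")
    if s["contact_force"][2]<-3: print("HELD"); break
E
```

```text
grip 26.6 [ 0.5674 -0.085   0.0912] [-0.7 -0.8  3.7] [-0.12  0.16 -0.  ] 0.0508 35.0
half 27.49 [ 0.5673 -0.0849  0.0925] [-0.3  1.5  5.4] [0.1  0.31 0.01] 0.0505 35.0
full 28.38 [ 0.5673 -0.0851  0.0939] [-1.7  0.4  6.4] [ 0.06  0.42 -0.01] 0.051 35.0
0.09341870674197084
grip 30.69 [ 0.567  -0.0851  0.0934] [ 0.2  0.4 -0.4] [-0.13  0.09 -0.03] 0.0503 35.0
half 31.58 [ 0.567  -0.0851  0.0948] [ 0.4  0.  -0.3] [-0.15  0.04 -0.07] 0.0506 35.0
full 32.48 [ 0.567  -0.085   0.0963] [-0.8 -0.3 -0. ] [-0.1   0.02  0.03] 0.0507 35.0
lift 32.73 [ 0.5671 -0.0849  0.0984] [-0.4  0.6 -1.4] [-0.07 -0.   -0.02] 0.0504 35.0
lift 32.98 [ 0.5671 -0.085   0.1004] [-0.3  0.5 -1. ] [-0.03  0.01 -0.04] 0.0505 35.0
lift 33.23 [ 0.5671 -0.085   0.1024] [-0.5 -0.  -0.5] [-0.03 -0.04  0.02] 0.0507 35.0
lift 33.48 [ 0.5671 -0.085   0.1044] [-0.5 -0.  -0.5] [-0.07 -0.07 -0.02] 0.0503 35.0
```

```bash
python3 - <<'E'
from t import *
arm.move_l([x,y,.19],.2); p("up")
arm.move_l([.60,-.015,.19],.2,down(np.radians(84))); p("mid")
d=optics.get_image("wrist"); cv2.imwrite("pics/wg.png",d["pixels"][:,:,::-1]); P=cloud(d)
hsv=cv2.cvtColor(d["pixels"],cv2.COLOR_RGB2HSV)
m=cv2.inRange(hsv,(5,70,100),(25,255,255))>0
q=P[m&(np.hypot(P[...,0]-.622,P[...,1]-.082)<.075)&(P[...,2]<.015)]; print("coaster",len(q),np.median(q[:,2]),cv2.minEnclosingCircle(q[:,:2].astype(np.float32)))
E
```

```text
up 34.05 [ 0.5667 -0.085   0.1895] [-0.1  1.4 -1.5] [-0.05 -0.03 -0.02] 0.0502 35.0
mid 34.95 [ 0.5994 -0.0154  0.1889] [-0.4  0.1 -0.9] [-0.15  0.05  0.01] 0.0506 35.0
coaster 13360 0.007201571471322166 ((0.6261307597160339, 0.08655883371829987), 0.05630870535969734)
```

View pics/wg.png

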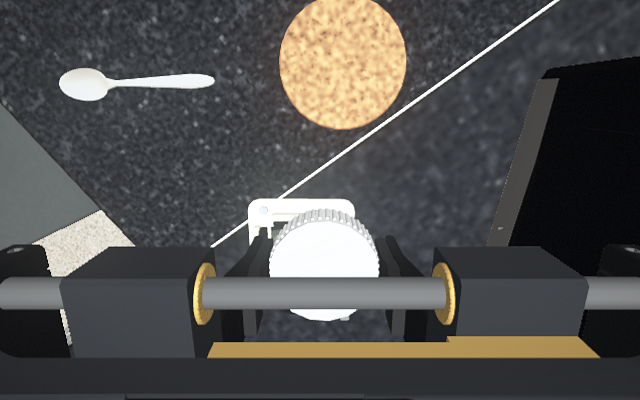

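The lid hangs level in the fingers at (325,265); the coaster is fully visible at (343,62), centre ≈(0.624,0.085). Placing it.

```bash
python3 - <<'E'
from t import *
a,b=.624,.085
arm.move_l([a,b,.09],.2); arm.move_l([a,b,.040],.1); f0=p("a")["contact_force"][2]
for z in np.arange(.038,.0275,-.001):
    arm.move_l([a,b,z],.012); s=p(round(z,4))
    if s["contact_force"][2]-f0>3: break
arm.pause(.2); p("set"); grip(.065); p("rel")
arm.move_l([a,b,.2],.2)
d=optics.get_image("wrist"); P=cloud(d)
arm.move_l([.56,-.0,.24],.3); p("end")
d=optics.get_image("wrist"); P=cloud(d); cv2.imwrite("pics/wz.png",d["pixels"][:,:,::-1])
d=optics.get_image("top"); P=cloud(d)
cv2.imwrite("pics/top9.png",d["pixels"][:,:,::-1])
for n in("top","side"):
    P=cloud(optics.get_image(n))
    q=P[(np.hypot(P[...,0]-a,P[...,1]-b)<.05)&(P[...,2]>.018)&(P[...,2]<.06)]; print("lid",n,len(q),np.percentile(q,[5,50,95],axis=0) if len(q) else 0)
    q=P[(np.hypot(P[...,0]-x,P[...,1]-y)<.05)&(P[...,2]>.04)&(P[...,2]<.1)]; print("jar",n,len(q),np.percentile(q,[5,50,95],axis=0) if len(q) else 0)
E
python3 -c "
import cv2
a=cv2.imread('pics/top9.png');b=cv2.imread('pics/wz.png')
c=cv2.vconcat([a,b]);cv2.imwrite('pics/fin.png',cv2.resize(c,(480,600),interpolation=cv2.INTER_AREA))"
```

```text
a 36.52 [0.6242 0.0849 0.0403] [ 0.3  0.2 -0.1] [-0.07  0.06 -0.03] 0.0505 35.0
0.038 36.83 [0.6242 0.0851 0.0383] [-0.6  0.7  0. ] [-0.13  0.1  -0.02] 0.0506 35.0
0.037 37.08 [0.624 0.085 0.037] [-0.4  0.3 -1.1] [-0.05  0.03 -0.02] 0.0508 35.0
0.036 37.33 [0.6239 0.085  0.0359] [-0.6  0.2 -0.8] [-0.11  0.07 -0.02] 0.0506 35.0
0.035 37.58 [0.6239 0.085  0.0349] [-0.5 -0.4 -0.2] [-0.1   0.1   0.01] 0.0509 35.0
0.034 37.83 [0.6239 0.085  0.0339] [ 0.2 -0.2 -1. ] [-0.11  0.05  0.03] 0.0505 35.0
0.033 38.08 [0.6239 0.085  0.0329] [-0.5 -0.1 -0.5] [-0.08  0.06  0.01] 0.0509 35.0
0.032 38.33 [0.6239 0.085  0.0319] [ 0.1 -0.2 -0.6] [-0.16  0.07  0.  ] 0.0506 35.0
0.031 38.58 [0.6241 0.085  0.0311] [-0.7 -0.1  1.3] [-0.06  0.04 -0.01] 0.0506 35.0
0.03 38.83 [0.6242 0.0851 0.031 ] [-3.9 -1.5  9.1] [-0.26  1.02  0.01] 0.0507 35.0
set 39.03 [0.6242 0.0851 0.031 ] [-3.3 -1.4  8.9] [-0.2   1.02  0.06] 0.0503 35.0
rel 39.63 [0.6249 0.0849 0.0306] [ 4.4 -0.2  5.4] [-0.27 -0.68 -0.05] 0.0648 3.0
end 41.21 [ 0.5595 -0.0007  0.2398] [-0.2 -0.2 -0. ] [-0.06 -0.01  0.02] 0.0653 0.0
lid top 251 [[0.60084775 0.06160894 0.02315684]
 [0.62098864 0.08395627 0.02830397]
 [0.6416254  0.10380912 0.03345602]]
jar top 0 0
lid side 0 0
jar side 374 [[ 0.53914411 -0.11155412  0.04546966]
 [ 0.55667774 -0.08687056  0.06013011]
 [ 0.58495693 -0.06140131  0.08205307]]
```

View pics/fin.png

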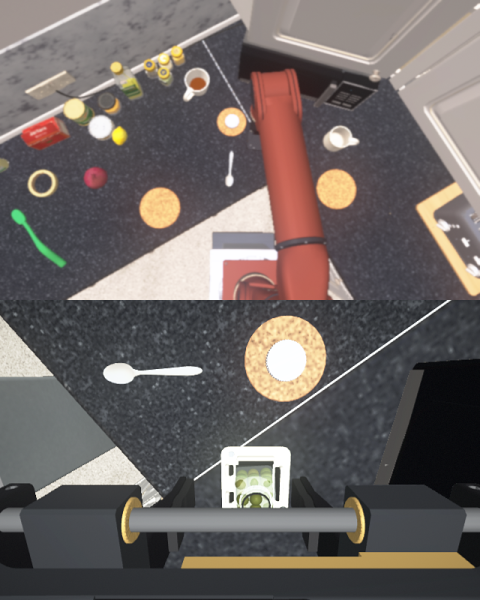

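The lid lies flat inside the coaster at (286,360), top at 28.3 mm (8 + 20 expected). The open jar stands in the holder at (255,480). Mugs, spoon and lemon look undisturbed. Handing in.

```bash
python3 -c "
from h import *
print(job.close_job())"
```

```text
the job is handed in; nothing more can be done
None
```

The job is handed in at about 41 s on the robot's clock: the open jar stands in the holder, the lid lies flat within the cork coaster, and the mugs, teaspoon and lemon look undisturbed in the last pictures.

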